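# Start the disc grinder bench in the safe order

## Robot

A 6-joint arm with a two-finger parallel gripper is mounted at the origin on the work surface. World frame = base frame: x ahead of the robot, y to its left, z up, the work surface at z = 0. Lengths are in m, angles in degrees, forces in N, time in s.
With the tool pointing down it reaches from about 0.3 to 0.75 m from the base axis. Payload 8.5 kg.
Tool frame: the origin (TCP) lies midway between the tips of the shut fingers; the grasp point (between the pads) lies grasp_offset behind it (grasp_offset is the distance from the TCP to the grasp point, in m); z points along the fingers, y is the line along which they close (so a half turn about z gives the same grasp; the last joint's range is limited). The gripper opens to 85 mm and grips with 20 to 120 N. Pads are 22 mm wide; open, the fingers measure 114 mm over their backs; the gripper's body (76 mm by 85 mm) begins 54 mm behind the grasp point. The pads swing forward as they close: fully open they stand 13 mm farther back than shut.
Start: joints at [-79.372, 21.807, 74.336, -0, 83.858, -12.336], TCP at [0.215, -0.506, 0.231] pointing down, gripper open.
Joint ranges: [-178.18, 178.18], [-50.72, 133.34], [12.68, 142.11], [-81.47, 261.47], [9.98, 163.14], [-165.26, 165.26]. Speed limits (degrees/s): [136.94, 136.94, 180, 180, 180, 180].

## Interface

Orientations are given as a 3x3 rotation matrix whose columns are the frame's x, y, z axes.
In Python, from rig import observe, get_image, camera_params, close_job, grasp_offset gives the robot as it stands.
- The arm moves only by the shell command python3 -m handwheel 'ROWS' [OPENING] [FORCE]. ROWS is JSON, a list of rows, each a list of 2 entries, a list of its own where there are three numbers: the shift along the tool's x, y, z as a fraction of full scale, then the turn, a rotation vector about the tool's x, y, z as a fraction of full scale. In form: [[[dx, dy, dz], [ax, ay, az]], ...]. A call has 1 to 10 rows; each row is the pose to reach, as a shift and turn from the pose commanded when the call began, along the tool's axes at that moment, turning the shorter way round; what a row does not reach only later rows make up. Full scale, the value 1, is 0.5 m for a shift and pi rad for a turn. A row lasts 1/10 s, in which the tool goes at most 50 mm and 8.59 degrees, less where a joint would pass 70% of its speed; a pose out of reach is approached as far as the arm can. A call with a number of a shift or a turn outside -1 to 1 is refused whole. A call with a gripper value outside its range is refused whole. OPENING is the opening, from 0 (shut) to 1 (fully open), set as the call begins (- or left out, the last holds). The fingers move at their own pace and stop on an object; FORCE is the grip in N (left out, the last holds). Time passes only in rows, so rows that repeat a pose let the fingers close. It gives the time, the measured TCP pose, the force, the opening and the grip force at its end, in the units of the state.
- observe(): the state, without advancing time (a new reading comes with each control period).
- get_image(name): name is "scene" or "top" or "wrist"; returns (picture, depth): 420x560x3 uint8, red, green, blue; 420x560 float32, m along the optical axis (not along the pixel's ray), 0 where there is no reading.
- camera_params(name): a dict with "K" (3x3 intrinsics, pixels), "k1" (the pictures are not rectified: a ray, as slopes to the right and down, at radius r is drawn at 1 + k1 r^2 times it, then the intrinsics apply), "R" (3x3) and "t" (3): a world point X has camera coordinates R X + t. Camera axes: x right, y down, z forward; pixel columns grow to the right and rows downward; lengths in m; the calibration is good to about 2 mm. A picture is of the moment at which its call begins: read the wrist's pose just before it. camera_params takes no time and is no camera call; for the wrist camera it gives the pose at the moment of the call.
- close_job(): hands the job in; it is judged then, once.
The state is a dict: "time_s": time; "q": joint angles; "qvel": joint speeds; "joint_efforts": joint torques, N m; "position": TCP position; "tool_rot": TCP orientation; "ft_force": force on the tool from outside, world axes, zero at the start; "wrist_torque": the same for the moment, N m; "grip_width": finger opening in m; "gripper_force": force on a finger pad.
Only numpy, scipy, OpenCV 4.12 (cv2) and the standard library are available. Lean on these libraries where they do the work, as an engineer would, in place of code of your own. Each camera call takes 0.05 s, during which the arm holds its last target. There are 200 camera calls.

## Task

Start up the grinding bench in the safe order, only pressing with the closed fingertips: first push the white-dotted end of the blue rocker on the white extraction fan box fully down, then press the yellow button on the black dust meter fully in, and last press the green start button on the grey grinder station fully in, hold it there for a full second and let it come out again. Do not press the red stop button, do not lift, tip or push the dust meter out of its place, and leave all the other things on the bench where they are.

Things in the scene. Friction and masses are not known exactly. Their poses are not given: they have to be found in the camera images.
- fan_rocker (a joint): angle (rad) of the blue rocker switch on the extraction fan box. 0 = off (as found, within 0.05): the end with the white dot stands up; 0.40 = on, fully home: that end lies level. It pivots at the middle of the box top and is held only by friction (about 5 N at the end's middle), so it stays where it is left
- fan_on_end (a point): point on top of the white-dotted wing of the rocker, 24 mm from the pivot, the spot to press; the wing is 34 mm long and 36 mm wide. It moves with the rocker: about 76 mm above the table when off, 67 mm when fully on (about 9 mm down). Each wing lies level when it is the pressed one
- fan_box: extraction fan box, white, fixed to the table (its place changes from run to run), 130 (x) x 120 (y) x 60 mm high; origin under its centre. The rocker lies along its x axis, dotted end to +x, and pivots above the origin; a small green lamp near one corner
- meter_button (a joint): travel (m) of the yellow latching button on the dust meter: 0 = out (as found, within 0.001), 0.006 = fully in. About 4 N pushes it; it stays where it is left
- meter_button_top (a point): centre of the yellow button's top face, 32 mm across; 84 mm above the table when out, 78 mm when fully in, where it still stands 8 mm above the case
- dust_meter: portable dust meter, black box 130 (x) x 120 (y) x 70 mm high, standing loose on the table, 0.6 to 1.0 kg; origin under its centre. The yellow button is 30 mm to -x of the centre on the top; a dark display and a steel knob lie in the middle of the top; a steel carrying handle across the top near the +x edge rises 33 mm above the case; a brass inlet stub sticks out 23 mm from the +x side
- start_button (a joint): travel (m) of the green start button: 0 = out, 0.006 = fully in; springs back when let go; 5 N takes it fully in
- start_button_top (a point): centre of the green button's top face, 32 mm across, 77 mm above the table when out, 71 mm when fully in
- stop_button (a joint): travel (m) of the red stop button: 0 = out, 0.006 = fully in; springs back; not to be pressed
- stop_button_top (a point): centre of the red button's top face, 36 mm across, 77 mm above the table; 64 mm from the green button's centre
- grinder_station: grinder control station, grey box with a yellow panel, fixed to the table (its place changes from run to run), 130 (x) x 120 (y) x 55 mm high; origin under its centre. Green button 32 mm to +y of the centre, red button 32 mm to -y, each in a black collar 12 mm high
- puck_a: black rubber sample holder, a stepped round puck 36 mm across and 30 mm high, standing between the boxes on the left; origin under its centre
- puck_b: a second, identical black puck (36 mm across, 30 mm high), between the boxes on the right; origin under its centre
- disc_stack: dark red stack of abrasive discs, 150 mm across and 12 mm high, lying at the back; origin under its centre
- air_gun: blue compressed-air gun lying flat at the back, body 90 x 45 mm and 24 mm high, thin steel nozzle to +x; origin on its underside
- die_grinder: yellow hand grinder lying on the left, about 205 mm long with its spindle, 34 mm wide and high; origin under the middle of the yellow body
- paste_jar: orange jar with a white cap on the right, 60 mm across and 80 mm high; origin under its centre
- wrench: steel wrench lying flat at the back left; origin on its underside
Not all that is in view belongs to the job. There is more than one size of the dust_meter; the job needs the middle-sized.

How it is judged:
By the outcome, as a careful person would: the job done as asked, in the order asked, and still so for the second after the job is handed in, with the robot touching nothing.
It also fails if it takes over 53 s, if anything falls off the work surface, if the arm or the gripper's body presses on something with over 40 N, if the wrist force passes 120 N, or if a joint passes its speed limit or range.

## Working session

There is one attempt and no reset: what is moved stays moved. The work goes in short steps, Python scripts to look and compute and a shell command to move; the robot and the scene stay as the last step left them, time stands still between calls to the robot, and variables do not carry over. Pictures are saved under pics/ and viewed, at most 10 in all, crops included, and the job is handed in when it is done.

```bash
ls; mkdir -p pics; python3 - <<'E'
from rig import *
import cv2,numpy as np
for n in("top","scene"):
    im,d=get_image(n); np.savez(n+".npz",im=im,d=d,**{k:np.array(v) for k,v in camera_params(n).items()})
    cv2.imwrite(f"pics/{n}0.png",im[:,:,::-1]); print(n,camera_params(n),d.min(),d.max())
s=observe();print(s["time_s"],s["position"],s["tool_rot"],s["grip_width"],grasp_offset, s["ft_force"])
E
```

```text
pics
top {'K': array([[474.22275057,   0.        , 285.63198054],
       [  0.        , 474.22275057, 211.16525406],
       [  0.        ,   0.        ,   1.        ]]), 'k1': -0.0064083321082711135, 'R': array([[-0.0147935 , -0.99981717, -0.01211523],
       [-0.99544348,  0.01586812, -0.09402381],
       [ 0.09419887,  0.01066909, -0.99549623]]), 't': array([0.04077565, 0.52223664, 1.43320579])} 0.0 2.3697689
scene {'K': array([[541.07533884,   0.        , 272.98426857],
       [  0.        , 541.07533884, 209.27220366],
       [  0.        ,   0.        ,   1.        ]]), 'k1': -0.005962639115666926, 'R': array([[-0.8154785 ,  0.57860206,  0.01464491],
       [ 0.48174332,  0.69255637, -0.53692556],
       [-0.32080866, -0.43079616, -0.8435025 ]]), 't': array([ 0.42034801, -0.22959432,  2.14918848])} 0.0 3.901656
0.1 [ 0.21451425 -0.50615389  0.23077637] [[ 9.20761951e-01  3.90124794e-01 -2.72130592e-04]
 [ 3.90124806e-01 -9.20761079e-01  1.29257727e-03]
 [ 2.53699183e-04 -1.29632086e-03 -9.99999128e-01]] 0.08568387654605417 0.0187 [0.11391532 0.70155596 0.44218062]
```

View pics/top0.png

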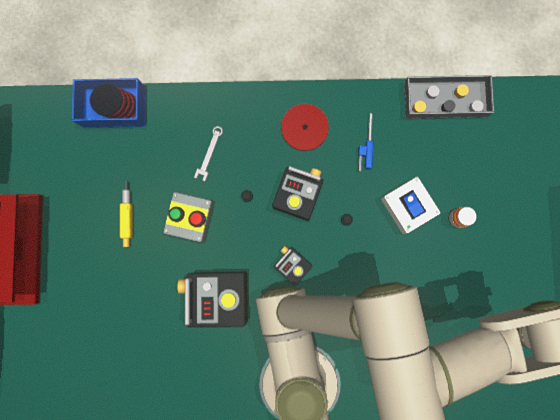

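View pics/scene0.png

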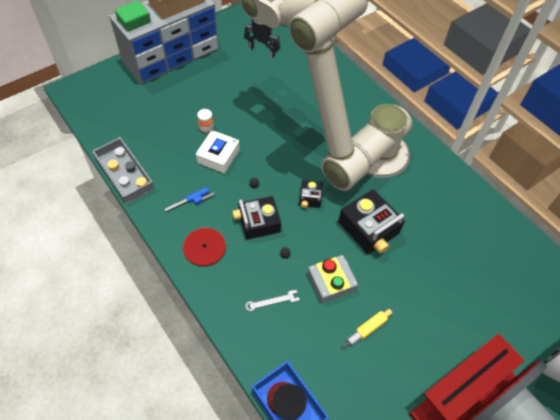

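The top view shows the fan box at (411,205), three dust meters at (298,192), (293,264) and (215,299), and the grinder station at (188,217) with its green button at (176,214) and red at (196,219). The scene view shows the same layout. Next I'll measure, with enlarged crops.

```bash
cat > h.py <<'E'
import numpy as np,cv2
def load(n): return dict(np.load(n+".npz"))
def ray(c,u,v):
    p=cv2.undistortPoints(np.array([[[u,v]]],float),c["K"],np.array([float(c["k1"]),0,0,0]))[0,0]
    return -c["R"].T@c["t"], c["R"].T@np.array([p[0],p[1],1])
def plane(c,u,v,z):
    o,d=ray(c,u,v); return o+d*(z-o[2])/d[2]
def proj(c,X):
    p=c["R"]@np.array(X,float)+c["t"]; x=p[:2]/p[2]; x=x*(1+float(c["k1"])*(x@x))
    return c["K"][:2,:2]@x+c["K"][:2,2]
def tri(c1,p1,c2,p2):
    o1,d1=ray(c1,*p1);o2,d2=ray(c2,*p2)
    s=np.linalg.lstsq(np.c_[d1,-d2],o2-o1,rcond=None)[0]
    a,b=o1+d1*s[0],o2+d2*s[1]; return (a+b)/2,np.linalg.norm(a-b)
R={"yellow":((22,110,110),(34,255,255)),"green":((45,110,80),(75,255,255)),"red":((0,150,90),(6,255,255)),"blue":((100,140,80),(125,255,255)),"white":((0,0,175),(179,45,255))}
def blobs(c,col,box,amin=8):
    u0,v0,u1,v1=box; im=cv2.cvtColor(c["im"],cv2.COLOR_RGB2HSV)[v0:v1,u0:u1]
    m=cv2.inRange(im,*map(np.array,R[col])); n,l,s,ce=cv2.connectedComponentsWithStats(m)
    return [(s[i,4],ce[i]+[u0,v0],s[i,2:4]) for i in range(1,n) if s[i,4]>=amin]
E
python3 - <<'E'
from h import *
T,S=load("top"),load("scene")
Q={"top":(T,{"meter":(270,160,325,225),"st":(160,190,220,245),"fan":(380,175,442,235),"big":(175,265,250,330),"small":(272,242,315,285)}),
"scene":(S,{"meter":(230,190,285,240),"st":(305,252,360,302),"fan":(194,128,242,172),"big":(335,185,405,252),"small":(296,175,326,210)})}
z={"meter":.084,"st":.077,"fan":.07,"big":.1,"small":.06}
for n,(c,b) in Q.items():
    for k,bx in b.items():
        for col in R:
            for a,ce,wh in blobs(c,col,bx,5 if col=="white" else 12):
                if (k=="fan")==(col in("blue","white")) : print(n,k,col,a,ce.round(1),wh,plane(c,*ce,z[k]).round(4)[:2])
def crop(n,c,bs):
    ims=[cv2.resize(c["im"][v0:v1,u0:u1],(260,260),interpolation=cv2.INTER_CUBIC) for u0,v0,u1,v1 in bs]
    return np.hstack(ims)
cv2.imwrite("pics/crops.png",np.vstack([crop(n,c,[b[k] for k in("meter","st","fan")]) for n,(c,b) in Q.items()])[:,:,::-1])
E
```

```text
top meter yellow 30 [315.7 171.8] [6 6] [ 0.6332 -0.0588]
top meter yellow 90 [294.  201.3] [11 10] [0.546 0.007]
top st yellow 479 [186.1 216.4] [42 30] [0.5068 0.328 ]
top st green 98 [175.  213.2] [11 11] [0.5169 0.3612]
top st red 119 [195.6 218.3] [12 12] [0.5008 0.2996]
top fan blue 245 [413.6 205.3] [20 25] [ 0.5301 -0.3486]
top fan white 1282 [411.7 204.4] [56 56] [ 0.5327 -0.343 ]
top fan white 23 [409.9 198.4] [5 6] [ 0.5507 -0.3384]
top big yellow 38 [180.5 286.3] [6 8] [0.303  0.3381]
top big yellow 165 [228.  299.6] [15 14] [0.2634 0.2012]
top big red 12 [206.5 302.5] [6 2] [0.256 0.263]
top big red 12 [206.5 313.5] [6 2] [0.2249 0.2629]
top small yellow 15 [283.9 249.4] [5 5] [0.4052 0.0391]
top small yellow 36 [297.7 270.7] [7 7] [ 0.3417 -0.0008]
scene meter yellow 60 [267.5 208.4] [8 9] [0.5481 0.0109]
scene meter yellow 38 [236. 213.] [ 7 10] [ 0.6492 -0.0363]
scene meter red 18 [255.4 217.1] [5 7] [0.6034 0.0162]
scene st yellow 362 [332.7 276.6] [32 36] [0.5225 0.3455]
scene st green 82 [337.4 281.1] [10 10] [0.5203 0.3668]
scene st red 96 [329.  264.9] [11 11] [0.506  0.3049]
scene fan blue 92 [218.1 144.8] [14 13] [ 0.5322 -0.3402]
scene fan white 738 [217.1 147.7] [43 35] [ 0.543  -0.3301]
scene fan white 9 [214.6 147.3] [4 3] [ 0.5501 -0.3373]
scene big yellow 101 [365.7 204.2] [12 11] [0.2621 0.2013]
scene big yellow 58 [381.8 244.1] [10  9] [0.3216 0.3534]
scene big red 15 [385.3 212.9] [5 5] [0.2295 0.2678]
scene big red 25 [380.2 216.4] [8 6] [0.2535 0.2681]
scene small yellow 24 [311.8 184.1] [5 6] [0.3451 0.0047]
```

View pics/crops.png

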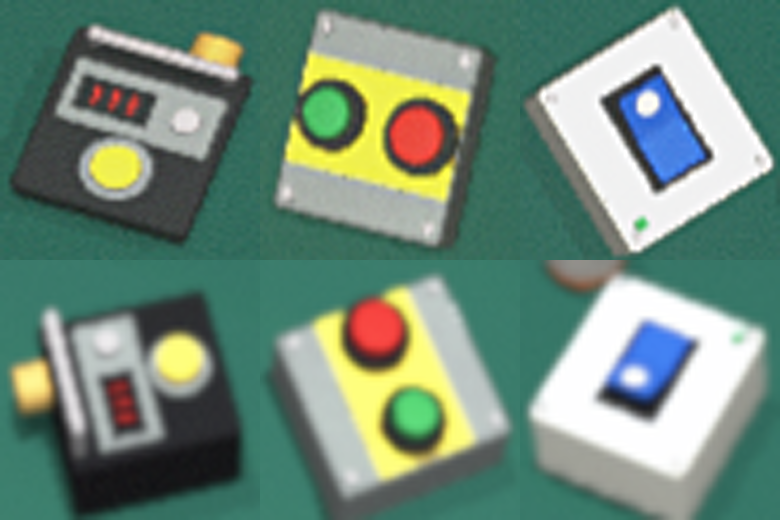

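```bash
python3 - <<'E'
from h import *
T,S=load("top"),load("scene")
P={"green":((175,213.2),(337.4,281.1)),"red":((195.6,218.3),(329,264.9)),"meterbtn":((294,201.3),(267.5,208.4)),"dot":((409.9,198.4),(214.6,147.3)),"stub":((315.7,171.8),(236,213))}
for k,(a,b) in P.items():
    x,e=tri(T,a,S,b);print(k,x.round(4),round(e,4))
# fan box outline
for n,c,b in(("top",T,(380,175,442,235)),("scene",S,(194,128,242,172))):
    im=cv2.cvtColor(c["im"],cv2.COLOR_RGB2HSV)[b[1]:b[3],b[0]:b[2]]
    m=cv2.inRange(im,np.array((0,0,190)),np.array((179,60,255)))
    cs=max(cv2.findContours(m,cv2.RETR_EXTERNAL,cv2.CHAIN_APPROX_NONE)[0],key=cv2.contourArea)[:,0]+np.array(b[:2])
    w=np.array([plane(c,*p,.06)[:2] for p in cs],np.float32)*1000
    r=cv2.minAreaRect(w);print(n,r)
    # dist from centre to dot
    d=plane(c,*(P["dot"][0] if n=="top" else P["dot"][1]),.075)[:2]*1000-np.array(r[0]);print("dot rel",d,np.hypot(*d),np.degrees(np.arctan2(d[1],d[0])))
# depth check of tops
for k,(a,b) in P.items():
    u,v=map(round,a); Z=np.median(T["d"][v-1:v+2,u-1:u+2]);o,d=ray(T,*a);print(k,(o+d*Z).round(4))
E
```

```text
green [0.5173 0.3637 0.0684] 0.0014
red [0.5018 0.3017 0.0666] 0.0002
meterbtn [0.5464 0.0073 0.0779] 0.0011
dot [ 0.5503 -0.3379  0.07  ] 0.0014
stub [ 0.6386 -0.0595  0.0447] 0.0044
top ((533.5811767578125, -345.97930908203125), (128.99722290039062, 119.43946075439453), 30.029050827026367)
dot rel [16.64591088  8.84081914] 18.847982178084894 27.97324344271443
scene ((537.1625366210938, -340.492919921875), (135.87379455566406, 124.38353729248047), 29.96794319152832)
dot rel [14.56767854  6.85228894] 16.098792559650832 25.19117561656824
green [0.5172 0.3614 0.0756]
red [0.5008 0.2995 0.078 ]
meterbtn [0.5461 0.007  0.0839]
dot [ 0.5502 -0.3371  0.0752]
stub [ 0.6385 -0.0606  0.0544]
```

```bash
cat > c.py <<'E'
import sys,numpy as np
from rig import observe
from scipy.spatial.transform import Rotation as Ro
def go(x,y,z,yaw=None):
    s=observe();R=np.array(s["tool_rot"]);p=np.array(s["position"])
    y0=np.degrees(np.arctan2(R[1,0],R[0,0])); yaw=y0 if yaw is None else yaw
    G=(Ro.from_euler("z",yaw,degrees=True)*Ro.from_euler("x",180,degrees=True)).as_matrix()
    print(s["time_s"],p.round(4),"yaw",y0.round(1),"shift",(R.T@(np.array([x,y,z])-p)/.5).round(4),"turn",(Ro.from_matrix(R.T@G).as_rotvec()/np.pi).round(4))
go(*map(float,sys.argv[1:]))
E
python3 c.py .555 -.333 .12 30
```

```text
0.1 [ 0.2145 -0.5062  0.2308] yaw 23.0 shift [ 0.7621 -0.0529  0.2218] turn [-0.0004 -0.0001 -0.0391]
```

```bash
python3 -m handwheel '[[[0.4,-0.026,0],[0,0,-0.039]],[[0.4,-0.026,0],[0,0,-0.039]],[[0.4,-0.026,0],[0,0,-0.039]],[[0.4,-0.026,0],[0,0,-0.039]],[[0.762,-0.053,0.16],[0,0,-0.039]],[[0.762,-0.053,0.16],[0,0,-0.039]],[[0.762,-0.053,0.16],[0,0,-0.039]],[[0.762,-0.053,0.222],[0,0,-0.039]],[[0.762,-0.053,0.222],[0,0,-0.039]],[[0.762,-0.053,0.222],[0,0,-0.039]]]' 0 20
python3 -m handwheel '[[[0,0,0],[0,0,0]],[[0,0,0],[0,0,0]],[[0,0,0],[0,0,0]]]'
python3 c.py .555 -.333 .08 30
python3 - <<'E'
from rig import *
import cv2
cv2.imwrite("pics/w1.png",get_image("wrist")[0][:,:,::-1])
E
```

```text
time_s: 1.1
position: [0.555, -0.332, 0.1179]
tool_rot: [[0.865, 0.501, -0.004], [0.501, -0.865, 0.003], [-0.002, -0.005, -1.0]]
ft_force: [-0.5, 0.7, -0.5]
grip_width: 0.0003
gripper_force: 0.0
time_s: 1.4
position: [0.5545, -0.3345, 0.122]
tool_rot: [[0.867, 0.498, 0.002], [0.498, -0.867, -0.002], [0.001, 0.002, -1.0]]
ft_force: [0.9, -0.9, 0.5]
grip_width: -0.0003
gripper_force: 0.0
1.4 [ 0.5545 -0.3345  0.122 ] yaw 29.9 shift [ 0.0023 -0.0024  0.0839] turn [ 0.0008 -0.0002 -0.0006]
```

View pics/w1.png

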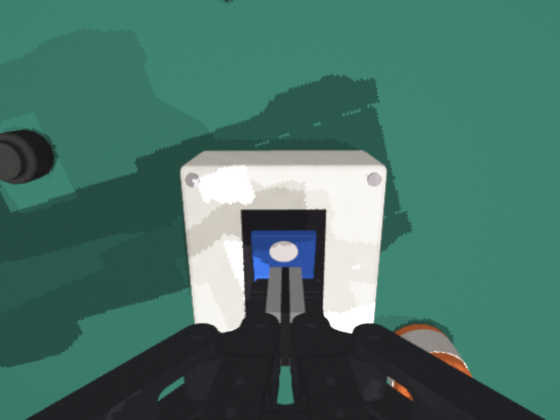

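The wrist view shows the box square to the tool and the rocker (columns 252–316) centred on the fingertips (column 285). The dot is at (284,252). I'll check the position along the rocker using this view.

```bash
python3 - <<'E'
from h import *
from rig import *
s=observe();c=camera_params("wrist");c={k:np.array(v) for k,v in c.items()}
p=np.array(s["position"]);R=np.array(s["tool_rot"])
for n,u,v,z in(("dot",284,252,.075),("frontedge L",185,165,.06),("front R",384,163,.06),("screwL",192,180,.06),("screwR",374,179,.06),("rocker end",284,233,.081),):
    w=plane(c,u,v,z);print(n,w.round(4),"tool xy mm",(R.T@(w-p)*1000).round(1)[:2])
E
```

```text
dot [ 0.5497 -0.3365  0.075 ] tool xy mm [-5.3 -0.6]
frontedge L [ 0.5625 -0.2645  0.06  ] tool xy mm [ 41.7 -56.7]
front R [ 0.6197 -0.3617  0.06  ] tool xy mm [42.8 56. ]
screwL [ 0.5566 -0.2717  0.06  ] tool xy mm [ 33.  -53.4]
screwR [ 0.6091 -0.362   0.06  ] tool xy mm [33.5 51.1]
rocker end [ 0.5618 -0.3296  0.081 ] tool xy mm [ 8.6 -0.6]
```

The tip sits about 23 mm from the pivot and is centred, so I'll press now.

```bash
python3 -m handwheel '[[[0,0,0.06],[0,0,0]],[[0,0,0.08],[0,0,0]],[[0,0,0.084],[0,0,0]],[[0,0,0.088],[0,0,0]],[[0,0,0.092],[0,0,0]],[[0,0,0.096],[0,0,0]],[[0,0,0.1],[0,0,0]],[[0,0,0.104],[0,0,0]],[[0,0,0.106],[0,0,0]],[[0,0,0.106],[0,0,0]]]'
python3 -m handwheel '[[[0,0,0.001],[0,0,0]],[[0,0,0.002],[0,0,0]],[[0,0,0.002],[0,0,0]]]'
```

```text
time_s: 2.45
position: [0.5552, -0.3336, 0.0674]
tool_rot: [[0.866, 0.5, 0.0], [0.5, -0.866, -0.001], [0.0, 0.001, -1.0]]
ft_force: [1.6, -0.5, 2.9]
grip_width: 0.0
gripper_force: 1.7
time_s: 2.75
position: [0.5553, -0.3336, 0.067]
tool_rot: [[0.866, 0.5, 0.001], [0.5, -0.866, -0.001], [0.0, 0.001, -1.0]]
ft_force: [2.6, 1.7, 7.5]
grip_width: -0.0001
gripper_force: 3.8
```

```bash
python3 -m handwheel '[[[0,0,0.001],[0,0,0]],[[0,0,0.002],[0,0,0]],[[0,0,0.002],[0,0,0]]]'
python3 -m handwheel '[[[0,0,0.001],[0,0,0]],[[0,0,0.002],[0,0,0]],[[0,0,0.002],[0,0,0]]]'
```

```text
time_s: 3.05
position: [0.5554, -0.3337, 0.067]
tool_rot: [[0.866, 0.5, 0.002], [0.5, -0.866, -0.002], [0.001, 0.002, -1.0]]
ft_force: [0.4, 2.5, 13.3]
grip_width: -0.0
gripper_force: 6.8
time_s: 3.35
position: [0.5554, -0.3337, 0.0669]
tool_rot: [[0.866, 0.5, 0.002], [0.5, -0.866, -0.002], [0.001, 0.003, -1.0]]
ft_force: [-2.0, 3.5, 20.1]
grip_width: 0.0002
gripper_force: 9.9
```

Travel has stopped at 67 mm with the force rising, so the rocker is fully home. I'll lift and move to the meter.

```bash
python3 -m handwheel '[[[0,0,-0.1],[0,0,0]],[[0,0,-0.2],[0,0,0]],[[0,0,-0.232],[0,0,0]],[[0.324,-0.598,-0.232],[0,0,0]],[[0.324,-0.598,-0.232],[0,0,0]],[[0.324,-0.598,-0.232],[0,0,0]],[[0.324,-0.598,-0.232],[0,0,0]],[[0.324,-0.598,-0.232],[0,0,0]],[[0.324,-0.598,-0.232],[0,0,0]],[[0.324,-0.598,-0.232],[0,0,0]]]'
python3 -m handwheel '[[[0,0,0],[0,0,0]],[[0,0,0.06],[0,0,0]],[[0,0,0.12],[0,0,0]],[[0,0,0.12],[0,0,0]],[[0,0,0.12],[0,0,0]],[[0,0,0.12],[0,0,0]]]'
python3 - <<'E'
from rig import *
from h import *
s=observe();c=camera_params("wrist");c={k:np.array(v) for k,v in c.items()}
c["im"],_=get_image("wrist"); cv2.imwrite("pics/w2.png",c["im"][:,:,::-1])
print(s["position"],s["time_s"])
for a,ce,wh in blobs(c,"yellow",(0,0,560,420),100): print(a,ce,wh,plane(c,*ce,.084))
# check rocker / meter from the top camera
im,d=get_image("top");c=load("top");c["im"]=im
f=lambda b:cv2.resize(im[b[1]:b[3],b[0]:b[2]],(390,390),interpolation=cv2.INTER_CUBIC)
cv2.imwrite("pics/t2.png",np.hstack([f((380,175,442,235)),f((270,160,325,225))])[:,:,::-1])
E
python3 c.py .546 .007 .09 30
```

```text
time_s: 4.35
position: [0.5447, 0.0088, 0.1797]
tool_rot: [[0.866, 0.5, -0.003], [0.5, -0.866, -0.0], [-0.002, -0.001, -1.0]]
ft_force: [1.2, -0.1, 0.3]
grip_width: 0.0005
gripper_force: 0.0
time_s: 4.95
position: [0.5466, 0.006, 0.1217]
tool_rot: [[0.866, 0.499, 0.002], [0.499, -0.866, -0.001], [0.001, 0.002, -1.0]]
ft_force: [-0.6, -0.5, -0.3]
grip_width: 0.0002
gripper_force: 0.0
[0.54656643 0.00595958 0.12166606] 4.95
2440 [281.14672131 243.03196721] [57 55] [0.54908715 0.00978488 0.084     ]
5.05 [0.5465 0.0062 0.1216] yaw 30.0 shift [-0.0002 -0.0019  0.0632] turn [ 0.0005 -0.0005 -0.0002]
```

View pics/w2.png

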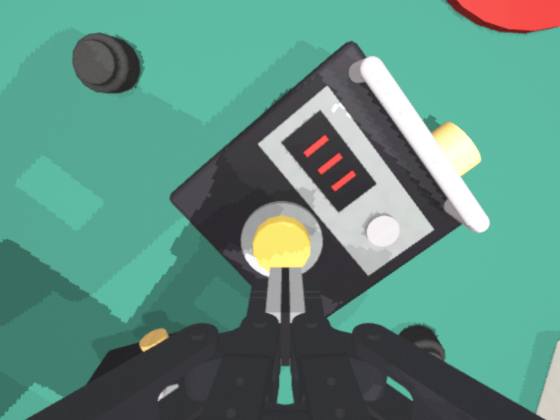

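View pics/t2.png

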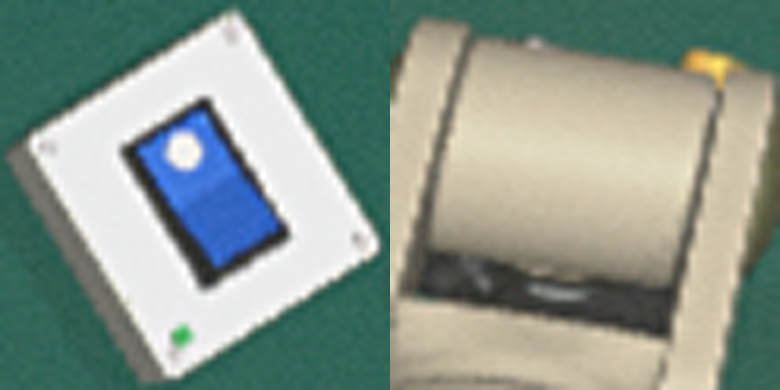

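The top crop shows the rocker tipped over, with the dotted end now down. The wrist view shows the yellow button at (281,245) under the tips, about 1 mm off sideways. I'll press it.

```bash
python3 -m handwheel '[[[0.002,-0.002,0.05],[0,0,0]],[[0.002,-0.002,0.064],[0,0,0]],[[0.002,-0.002,0.068],[0,0,0]],[[0.002,-0.002,0.072],[0,0,0]],[[0.002,-0.002,0.075],[0,0,0]],[[0.002,-0.002,0.078],[0,0,0]],[[0.002,-0.002,0.081],[0,0,0]],[[0.002,-0.002,0.084],[0,0,0]],[[0.002,-0.002,0.086],[0,0,0]],[[0.002,-0.002,0.086],[0,0,0]]]'
python3 -m handwheel '[[[0,0,0.001],[0,0,0]],[[0,0,0.002],[0,0,0]],[[0,0,0.002],[0,0,0]]]'
python3 -m handwheel '[[[0,0,0.001],[0,0,0]],[[0,0,0.002],[0,0,0]],[[0,0,0.002],[0,0,0]]]'
```

```text
time_s: 6.05
position: [0.5467, 0.0079, 0.078]
tool_rot: [[0.866, 0.5, 0.001], [0.5, -0.866, -0.0], [0.001, 0.001, -1.0]]
ft_force: [-1.4, -0.5, 7.8]
grip_width: -0.0
gripper_force: 4.2
time_s: 6.35
position: [0.5468, 0.0078, 0.0779]
tool_rot: [[0.866, 0.5, 0.002], [0.5, -0.866, -0.001], [0.002, 0.002, -1.0]]
ft_force: [-3.6, 0.8, 16.8]
grip_width: 0.0001
gripper_force: 8.5
time_s: 6.65
position: [0.5468, 0.0078, 0.0778]
tool_rot: [[0.866, 0.5, 0.003], [0.5, -0.866, -0.001], [0.002, 0.002, -1.0]]
ft_force: [-6.8, -0.3, 24.9]
grip_width: -0.0001
gripper_force: 12.7
```

The yellow button is fully home at 78 mm. Next is the green start button.

```bash
python3 -m handwheel '[[[0,0,-0.02],[0,0,0]],[[0,0,-0.1],[0,0,0]],[[0,0,-0.2],[0,0,0]],[[0.304,-0.642,-0.21],[0,0,0]],[[0.304,-0.642,-0.21],[0,0,0]],[[0.304,-0.642,-0.21],[0,0,0]],[[0.304,-0.642,-0.21],[0,0,0]],[[0.304,-0.642,-0.21],[0,0,0]],[[0.304,-0.642,-0.21],[0,0,0]],[[0.304,-0.642,-0.21],[0,0,0]]]'
python3 -m handwheel '[[[0,0,0],[0,0,0]],[[0,0,0.06],[0,0,0]],[[0,0,0.12],[0,0,0]],[[0,0,0.12],[0,0,0]],[[0,0,0.12],[0,0,0]],[[0,0,0.12],[0,0,0]],[[0,0,0.12],[0,0,0]]]'
python3 - <<'E'
from rig import *
from h import *
s=observe();c=camera_params("wrist");c={k:np.array(v) for k,v in c.items()}
c["im"],_=get_image("wrist"); cv2.imwrite("pics/w3.png",c["im"][:,:,::-1])
print(s["position"],s["time_s"])
for k in("green","red"):
  for a,ce,wh in blobs(c,k,(0,0,560,420),100): print(k,a,ce,wh,plane(c,*ce,.077))
S=camera_params("top");S={k:np.array(v) for k,v in S.items()};S["im"],_=get_image("top")
for a,ce,wh in blobs(S,"yellow",(270,160,325,225)):print("meter",a,ce.round(1),plane(S,*ce,.078))
E
python3 c.py .5175 .362 .077 30
```

```text
time_s: 7.65
position: [0.5172, 0.3588, 0.1799]
tool_rot: [[0.866, 0.5, -0.001], [0.5, -0.866, -0.0], [-0.001, -0.0, -1.0]]
ft_force: [0.4, -0.7, -0.6]
grip_width: 0.0002
gripper_force: 0.0
time_s: 8.35
position: [0.5186, 0.3568, 0.1219]
tool_rot: [[0.866, 0.5, 0.002], [0.5, -0.866, 0.001], [0.003, 0.0, -1.0]]
ft_force: [0.5, -0.1, -0.3]
grip_width: -0.0002
gripper_force: 0.0
[0.51860394 0.35683435 0.12186141] 8.35
green 2371 [273.08730493 239.23745255] [55 55] [0.51820076 0.36427397 0.077     ]
red 2459 [350.17974786 304.26067507] [59 56] [0.5047549 0.3043402 0.077    ]
meter 29 [315.6 171.9] [ 0.63411119 -0.05892395  0.078     ]
meter 86 [294.  201.5] [0.54617951 0.00692291 0.078     ]
8.45 [0.5183 0.3568 0.1213] yaw 30.0 shift [ 0.0036 -0.0098  0.0887] turn [ 0.0001 -0.0006 -0.0001]
```

View pics/w3.png

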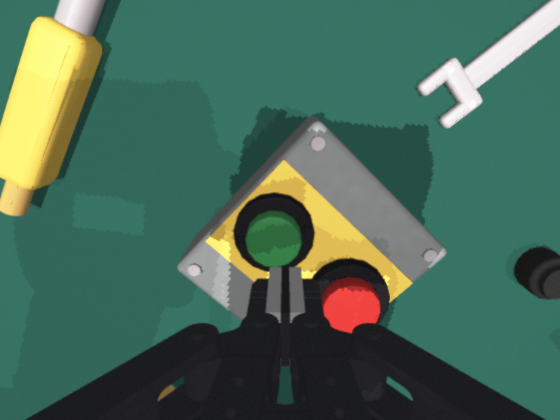

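The meter has not moved. The green button at (273,239) is about 6 mm to the tool's -y side, so I'll correct for that and press. The tips will clear the red button at (350,304).

```bash
python3 -m handwheel '[[[0.005,-0.011,0.05],[0,0,0]],[[0.005,-0.011,0.07],[0,0,0]],[[0.005,-0.011,0.08],[0,0,0]],[[0.005,-0.011,0.086],[0,0,0]],[[0.005,-0.011,0.09],[0,0,0]],[[0.005,-0.011,0.094],[0,0,0]],[[0.005,-0.011,0.098],[0,0,0]],[[0.005,-0.011,0.101],[0,0,0]],[[0.005,-0.011,0.103],[0,0,0]],[[0.005,-0.011,0.103],[0,0,0]]]'
python3 -m handwheel '[[[0,0,0.002],[0,0,0]],[[0,0,0.002],[0,0,0]],[[0,0,0.002],[0,0,0]],[[0,0,0.002],[0,0,0]],[[0,0,0.002],[0,0,0]],[[0,0,0.002],[0,0,0]],[[0,0,0.002],[0,0,0]],[[0,0,0.002],[0,0,0]],[[0,0,0.002],[0,0,0]],[[0,0,0.002],[0,0,0]]]'
python3 -m handwheel '[[[0,0,0],[0,0,0]],[[0,0,0],[0,0,0]],[[0,0,0],[0,0,0]],[[0,0,0],[0,0,0]],[[0,0,0],[0,0,0]]]'
```

```text
time_s: 9.45
position: [0.5176, 0.3627, 0.0709]
tool_rot: [[0.866, 0.5, 0.002], [0.5, -0.866, 0.0], [0.002, 0.001, -1.0]]
ft_force: [-5.6, -3.9, 16.0]
grip_width: 0.0001
gripper_force: 7.9
time_s: 10.45
position: [0.5177, 0.3628, 0.0708]
tool_rot: [[0.866, 0.5, 0.003], [0.5, -0.866, 0.001], [0.003, 0.001, -1.0]]
ft_force: [-7.5, -5.0, 21.7]
grip_width: 0.0004
gripper_force: 10.9
time_s: 10.95
position: [0.5177, 0.3628, 0.0708]
tool_rot: [[0.866, 0.5, 0.003], [0.5, -0.866, 0.001], [0.003, 0.001, -1.0]]
ft_force: [-8.4, -6.2, 21.8]
grip_width: 0.0001
gripper_force: 10.9
```

The button was held fully in for 1.5 s. I'll lift straight up and check everything with the top camera.

```bash
python3 -m handwheel '[[[0,0,-0.05],[0,0,0]],[[0,0,-0.15],[0,0,0]],[[0,0,-0.25],[0,0,0]],[[0,0,-0.3],[0,0,0]],[[0,0,-0.3],[0,0,0]],[[0,0,-0.3],[0,0,0]],[[0,0,-0.3],[0,0,0]],[[0,0,-0.3],[0,0,0]]]'
python3 - <<'E'
from rig import *
from h import *
im,d=get_image("top");c=load("top")
f=lambda i,b:cv2.resize(i[b[1]:b[3],b[0]:b[2]],(390,290))
b=(80,80,490,260)
cv2.imwrite("pics/t3.png",np.vstack([np.hstack([f(c["im"],b),f(im,b)]),np.hstack([f(im,(380,175,442,235)),f(im,(270,160,325,225))])])[:,:,::-1])
for n,p in(("meter btn",(.546,.007,.08)),("fan dot",(.55,-.337,.072)),("fan on end",(.5545,-.334,.07)),("fan off end",(.513,-.358,.07)),("green",(.517,.362,.077))):
    u,v=proj(c,p).round().astype(int)
    z=[]
    for D in(c["d"],d):
        o,r=ray(c,u,v);z.append((o+r*np.median(D[v-1:v+2,u-1:u+2]))[2].round(4))
    print(n,u,v,"z before/after",z)
E
```

```text
time_s: 11.75
position: [0.5171, 0.3626, 0.2161]
tool_rot: [[0.866, 0.5, -0.003], [0.5, -0.866, -0.001], [-0.003, -0.0, -1.0]]
ft_force: [-0.7, 0.9, 0.3]
grip_width: -0.0002
gripper_force: 0.0
meter btn 294 201 z before/after [np.float64(0.084), np.float64(0.0782)]
fan dot 410 199 z before/after [np.float64(0.075), np.float64(0.0659)]
fan on end 408 197 z before/after [np.float64(0.0776), np.float64(0.0674)]
fan off end 417 211 z before/after [np.float64(0.0681), np.float64(0.0777)]
green 175 213 z before/after [np.float64(0.0757), np.float64(0.0753)]
```

View pics/t3.png

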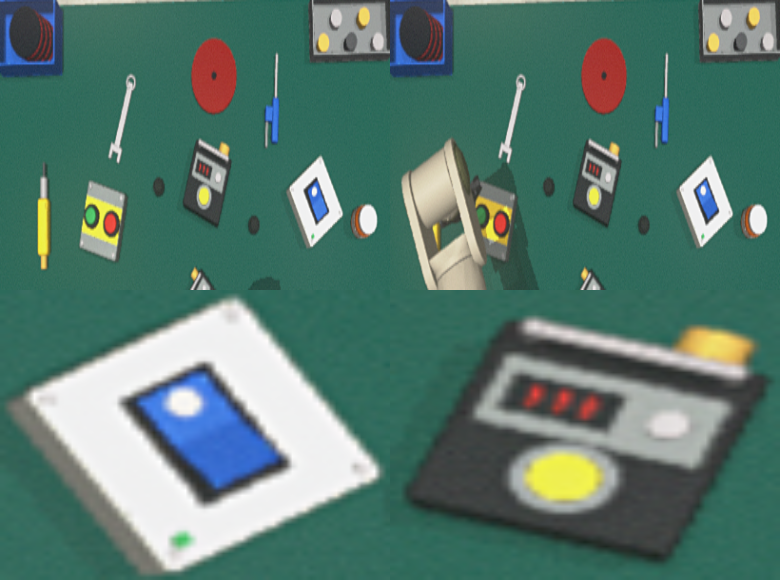

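The before and after views match, with nothing displaced. The depths show the rocker's dotted end at 67 mm, the yellow button at 78 mm and the green button back out, so I'll hand in the job.

```bash
python3 -c "from rig import close_job;print(close_job())"
```

```text
the job is handed in; nothing more can be done
None
```

The job is handed in at about 12 s: fan rocker fully on, meter button fully in, then the green start button held fully in for about 1.5 s and released, with nothing else seen to move.

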